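# Select the blue feed speed on the sole coater

### The arm

A 6-joint arm with a two-finger parallel gripper is mounted at the origin on the work surface. World frame = base frame: x ahead of the robot, y to its left, z up, the work surface at z = 0. Lengths are in m, angles in rad, forces in N, time in s.
With the tool pointing down it reaches from about 0.3 to 0.875 m from the base axis. Payload 4.2 kg.
Tool frame: the origin (TCP) lies on the centre line of the jaws, within the pads' length; the fingertips stand 19 mm ahead of it and the grasp point (between the pads) is the TCP; z points along the fingers, y is the line along which they close (so a half turn about z gives the same grasp; the last joint's range is limited). The gripper opens to 85 mm and grips with 20 to 120 N. Pads are 22 mm wide; open, the fingers measure 114 mm over their backs; the gripper's body (76 mm by 85 mm) begins 54 mm behind the grasp point. The pads swing forward as they close: fully open they stand 13 mm farther back than shut.
Start: joints at [-1.235, 0.32, 1.565, -0, 1.257, -0.02], TCP at [0.2, -0.539, 0.25] pointing down, gripper open.
Joint ranges: [-3.11, 3.11], [-0.84, 2.01], [0.21, 2.61], [-1.34, 4.49], [0.05, 2.63], [-2.56, 2.56]. Speed limits (rad/s): [2.57, 2.57, 3.14, 3.14, 3.14, 3.14].

### API

Orientations are given as [roll, pitch, yaw] about the fixed x, y, z axes, in that order (R = Rz(yaw) Ry(pitch) Rx(roll)).
In Python, from station import * gives the robot as it stands.
- The arm moves only by the tool jog_arm, never from a script. Its argument "steps" is a list of rows, each a list of 3 entries, a list of its own where there are three numbers: the shift along the world's x, y, z in m, then the turn, a rotation vector about the world's x, y, z in degrees, then the opening, from 0 (shut) to 1 (fully open). In form: [[[dx, dy, dz], [ax, ay, az], fingers], ...]. A call has 1 to 8 rows; each row shifts and turns the commanded pose from where the row before left it; what a row does not reach is not made up. A row lasts 1/12 s, in which the tool goes at most 41.7 mm and 7.16 degrees, less where a joint would pass 70% of its speed; a pose out of reach is approached as far as the arm can. A call is refused whole if a number of a shift passes 0.0417 or a number of a turn 7.16, either way. A call with a gripper value outside its range is refused whole. The fingers move at their own pace and stop on an object; "force" is the grip in N (left out, the last holds). Time passes only in rows, so rows that do not move let the fingers close. It gives the time, the measured TCP pose, the force and the opening at its end, in the units of the state.
- get_state(): the state, without advancing time (a new reading comes with each control period).
- camera(name): name is "scene" or "top"; returns a dict with "img" (480x640x3 uint8, red, green, blue), "intrinsics" (3x3 intrinsics, pixels), "rvec" (rotation vector, rad) and "tvec" (3), from world to camera coordinates, as OpenCV has them. Camera axes: x right, y down, z forward; pixel columns grow to the right and rows downward; lengths in m; the calibration is good to about 2 mm. A picture is of the moment at which its call begins. There is no depth.
- close_job(): hands the job in, once; it reports no verdict.
The state is a dict: "time_s": time; "joint_positions": joint angles; "joint_velocities": joint speeds; "joint_efforts": joint torques, N m; "tcp_pos": TCP position; "orientation": TCP orientation; "ft_force": force on the tool from outside, world axes, zero at the start; "ft_torque": the same for the moment, N m; "grip_width": opening from 0.0 (shut) to 1.0 (fully open).
Only numpy, scipy, OpenCV 4.12 (cv2) and the standard library are available. Lean on these libraries where they do the work, as an engineer would, in place of code of your own. Each camera call takes 0.05 s, during which the arm holds its last target. There are 200 camera calls.

### The job

Set the roll coater's feed lever to the slot marked by the blue disc: with the fingertips, push its black knob out of the park notch, across the gate and fully home into the blue slot, without gripping the knob and without going into any other marked slot on the way. Leave the flask, the jar and the shoe sole where they stand.

Things in the scene. Friction and masses are not known exactly. Their poses are not given: they have to be found in the camera images.
- gearbox: Blue feed gearbox of a bench roll coater, fixed: 150 (x) by 136 (y) mm; its aluminium gate plate (140 x 126 mm) has its top 102 mm above the table. Origin: centre of the underside, under the gate's middle. x points from the park notch to the rolls (roughly away from the robot), y to its left, z up; yaw varies up to 0.4 rad either way.
- gate_mid (a point): Middle of the gate plate's top, above the gearbox's origin. Slots are 18 mm wide, in gearbox axes: the neutral channel runs along y through here, its ends at y = +37 and -37 mm. From each end two slots run along x to x = +30 and -30 mm, centred on y = +28 and -28 mm: an H of four slots, each with a coloured disc beyond its closed end.
- park_notch (a point): Where the stem stands when parked, on the plate 22 mm from the gate's middle towards gearbox -x. The unmarked notch, 18 mm wide, runs along x from the channel to x = -30 mm. No slot faces it across the channel: a push out of it stops on the channel's far edge (knob 3 to 8 mm past middle), and a sideways push then stops in line with the outer slots.
- rolls (a point): Top middle of the coater's rolls and stands, 105 mm above the table, at gearbox x = 155 mm; they fill x = 90 to 220 mm and y up to 132 mm either side, fixed to the gearbox.
- lever_shift (a joint): Lean of the lever along gearbox x, rad, -0.25 to 0.25, positive towards +x (rolls), 0 in the neutral channel. Starts parked at -0.24 to -0.16; fully home in a slot it is near its stop, +0.25 or -0.25. Friction holds the lever where it is left; about 2 to 3 N at the knob moves it.
- lever_cross (a joint): Lean of the lever along the gearbox's y, rad, -0.315 to 0.315: positive to the gearbox's left (+y), 0 at the park notch, +0.315 or -0.315 (stops) in line with the slots at y = +28 and -28 mm. Same friction.
- knob_center (a point): Centre of the lever's black knob, a block 36 x 36 mm, 46 mm high, white spot on top, on a 12 mm steel stem. The lever pivots both ways 12 mm above the table under the gate's middle; this point is 178 mm from the pivot: 190 mm high upright, 176 mm in a corner slot. In gearbox axes it is at y = +55 or -55 mm in line with the slots, x = +44 or -44 mm when home.
- stem_gate (a point): Point on the axis of the lever's stem 89 mm from the pivot, at the height of the gate plate. In neutral it is 45 mm from the disc of the slot it stands in line with; fully home in a slot, about 23 mm (horizontally).
- knob_near: Outer near face of the square lever knob, a flat plate 36 mm wide (28 mm for left and right), 44 mm high and 4 mm thick, fixed to the knob; its origin is the plate's centre, 16 mm from the knob's centre on the park notch's side (gearbox -x).
- knob_far: Outer far face of the square lever knob, a flat plate 36 mm wide (28 mm for left and right), 44 mm high and 4 mm thick, fixed to the knob; its origin is the plate's centre, 16 mm from the knob's centre on the rolls' side (gearbox +x).
- knob_left: Outer left face of the square lever knob, a flat plate 36 mm wide (28 mm for left and right), 44 mm high and 4 mm thick, fixed to the knob; its origin is the plate's centre, 16 mm from the knob's centre on the gearbox's +y side.
- knob_right: Outer right face of the square lever knob, a flat plate 36 mm wide (28 mm for left and right), 44 mm high and 4 mm thick, fixed to the knob; its origin is the plate's centre, 16 mm from the knob's centre on the gearbox's -y side.
- marker_blue: Blue disc, 22 mm across, 2 mm thick, lying on the gate plate just beyond the closed end of the slot it marks, on its centre line; origin in the middle of its underside, 102 mm above the table. Fixed, at gearbox x = +45 or -45 mm, y = +28 or -28 mm; which colour is at which of these four corners changes from run to run.
- marker_yellow: Yellow disc, 22 mm across, 2 mm thick, lying on the gate plate just beyond the closed end of the slot it marks, on its centre line; origin in the middle of its underside, 102 mm above the table. Fixed, at gearbox x = +45 or -45 mm, y = +28 or -28 mm; which colour is at which of these four corners changes from run to run.
- marker_red: Red disc, 22 mm across, 2 mm thick, lying on the gate plate just beyond the closed end of the slot it marks, on its centre line; origin in the middle of its underside, 102 mm above the table. Fixed, at gearbox x = +45 or -45 mm, y = +28 or -28 mm; which colour is at which of these four corners changes from run to run.
- marker_green: Green disc, 22 mm across, 2 mm thick, lying on the gate plate just beyond the closed end of the slot it marks, on its centre line; origin in the middle of its underside, 102 mm above the table. Fixed, at gearbox x = +45 or -45 mm, y = +28 or -28 mm; which colour is at which of these four corners changes from run to run.
- flask: Stoppered glass flask, loose: 72 mm wide at the bulb, 164 mm high, standing on the table left (+y) of the gearbox. Origin: centre of its underside. Not to be disturbed.
- jar: Amber glass jar with a blue lid, loose: 68 mm wide, 95 mm high, standing on the table left (+y) of the gearbox, nearer the robot than the flask. Origin: centre of its underside. Not to be disturbed.
- sole: Tan shoe sole, loose: about 245 mm long, 86 mm wide, 12 mm thick, lying on the table right (-y) of the gearbox, toe towards the robot. Origin: centre of its underside. Not to be disturbed.

How it is judged:
By the outcome, as a careful person would: the job done as asked, in the order asked, and still so for the second after the job is handed in, with the robot touching nothing.
It also fails if it takes over 43 s, if anything falls off the work surface, if the arm or the gripper's body presses on something with over 40 N, if the wrist force passes 120 N, or if a joint passes its speed limit or range.

## Working session

There is one attempt and no reset: what is moved stays moved. The work goes in short steps, Python scripts to look and compute and a tool call to move; the robot and the scene stay as the last step left them, time stands still between calls to the robot, and variables do not carry over. Pictures are saved under pics/ and viewed, on a budget of 10 in all, crops included, one or two more only if the job needs it, and the job is handed in when it is done.

Besides the shell and the picture viewer there is one more tool, called after ">>>" by a JSON object that holds its "api" and its "payload", one argument or row to a line. jog_arm: Moves the arm, as the interface text tells. Its arguments: {"type":"object","properties":{"steps":{"type":"array","items":{"type":"array"}},"force":{"type":"number"}},"required":["steps"]}

```bash
mkdir -p pics; cat > h.py <<'E'
from station import *
import numpy as np, cv2
def snap(n,f):
    c=camera(n); cv2.imwrite(f'pics/{f}.png',c['img'][:,:,::-1]); np.savez(f'{n}.npz',K=c['intrinsics'],r=c['rvec'],t=c['tvec']); return c
def P(n):
    c=np.load(f'{n}.npz'); R=cv2.Rodrigues(c['r'])[0]; return c['K'],R,np.array(c['t']).reshape(3,1)
def tri(a,b):
    M=[P(n)[0]@np.hstack(P(n)[1:]) for n in('scene','top')]
    X=cv2.triangulatePoints(M[0],M[1],np.array(a,float).reshape(-1,2).T,np.array(b,float).reshape(-1,2).T); return (X[:3]/X[3]).T
def onz(n,p,z):
    K,R,t=P(n); out=[]
    C=(-R.T@t).ravel()
    for u,v in np.array(p,float).reshape(-1,2):
        d=R.T@np.linalg.inv(K)@[u,v,1]; out.append(C+d*(z-C[2])/d[2])
    return np.array(out)
def proj(n,X):
    K,R,t=P(n); x=K@(R@np.array(X,float).reshape(-1,3).T+t); return (x[:2]/x[2]).T
E
python3 - <<'E'
from h import *
for n in('scene','top'):
    snap(n,n+'1'); K,R,t=P(n); print(n,(-R.T@t).ravel(),K[0,0])
print(get_state())
E
```

```text
scene [ 1.06148728 -0.44058049  0.66559955] 462.1049343045807
top [0.41885447 0.01995591 1.05122342] 520.7624618186734
{'time_s': 0.1, 'joint_positions': array([-1.23500169e+00,  3.20236273e-01,  1.56554584e+00,  1.54293516e-05,
        1.25741080e+00, -2.00175052e-02]), 'joint_velocities': array([ 1.45836920e-03, -1.75121600e-03, -2.83198473e-03,  7.69278443e-04,
       -8.75141871e-04, -1.64402324e-05]), 'joint_efforts': array([-2.00822487e-04, -4.16411090e+01, -2.34705162e+01, -3.11461406e-05,
        4.91047686e-03, -6.39607833e-06]), 'tcp_pos': array([ 0.20016791, -0.53861418,  0.24956589]), 'orientation': array([-3.13999300e+00, -4.66984846e-05,  3.55807337e-01]), 'ft_force': array([ 0.23516697,  0.94811754, -0.80655629]), 'ft_torque': array([0.03657856, 0.00290105, 0.00069385]), 'grip_width': 0.9994489780800812}
```

View pics/scene1.png

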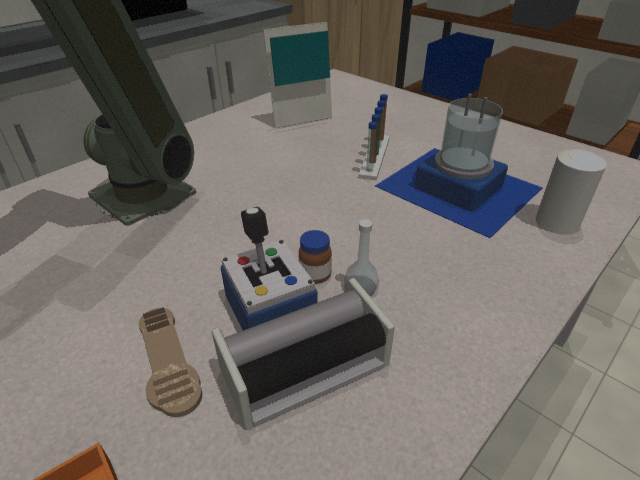

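View pics/top1.png

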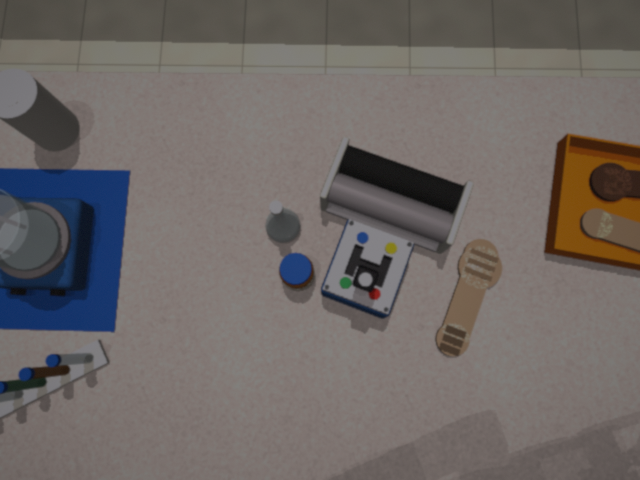

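The blue disc is at the far-left corner (+x, +y). In the top view the discs are at about blue (362,238), yellow (391,248), green (346,283) and red (375,294), with the knob spot at (366,281). In the scene view they are at blue (291,281), yellow (262,291), green (271,252) and red (243,261), with the spot at (253,211).

```bash
python3 - <<'E'
from h import *
b=dict(B=(362,238),Y=(391,248),G=(346,283),R=(375,294),spot=(366,281),jar=(297,270),flask=(277,206))
a=dict(B=(291,281),Y=(262,291),G=(271,252),R=(243,261),spot=(253,211),jar=(315,241),flask=(365,224))
for k in b: print(k,tri(a[k],b[k]).round(4), onz('top',b[k],.104).round(4)[0])
D=np.array([onz('top',b[k],.104)[0] for k in 'BYGR']); m=D.mean(0); ex=D[0]+D[1]-D[2]-D[3]; yaw=np.arctan2(ex[1],ex[0]); ey=D[0]+D[2]-D[1]-D[3]
print(m,yaw,np.arctan2(-ey[0],ey[1]),np.linalg.norm(ex)/2,np.linalg.norm(ey)/2)
# refined crops
for n,(x,y) in dict(top=(320,215),scene=(205,195)).items():
    im=cv2.imread(f'pics/{n}1.png')[y:y+110,x:x+110]; cv2.imwrite(f'pics/{n}c.png',cv2.resize(im,(550,550),interpolation=cv2.INTER_CUBIC))
cv2.imwrite('pics/c.png',np.hstack([cv2.resize(cv2.imread(f'pics/{n}c.png'),(400,400)) for n in('top','scene')]))
E
```

```text
B [[ 0.6123 -0.0392  0.1007]] [ 0.6112 -0.0394  0.104 ]
Y [[ 0.5944 -0.0923  0.1022]] [ 0.5935 -0.0928  0.104 ]
G [[ 0.5276 -0.0104  0.1024]] [ 0.527 -0.011  0.104]
R [[ 0.5087 -0.0634  0.1022]] [ 0.5082 -0.0638  0.104 ]
spot [[ 0.5204 -0.0383  0.2077]] [ 0.5315 -0.0474  0.104 ]
jar [[0.5526 0.082  0.0885]] [0.5489 0.0791 0.104 ]
flask [[0.6535 0.1143 0.1644]] [0.6694 0.1207 0.104 ]
[ 0.55997041 -0.0517692   0.104     ] -0.3266551868199573 -0.33111913604520127 0.0895336251491215 0.05612353927952746
```

View pics/c.png

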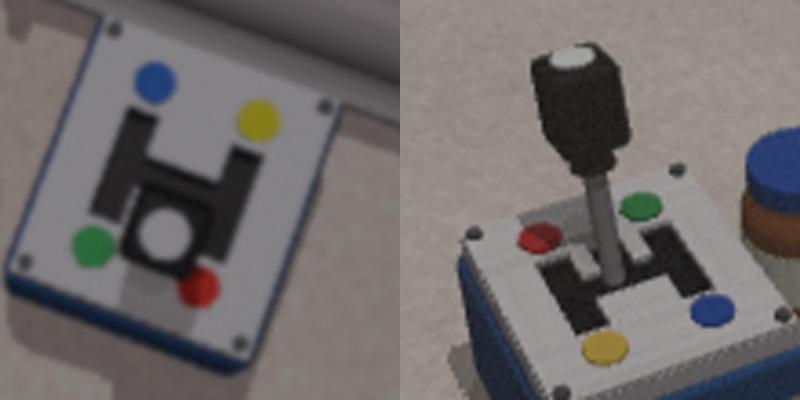

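Gearbox centre is about (0.560, -0.052) with yaw about -0.328. Disc spacing measures 89.5 x 56 mm against the stated 90 x 56, so the fix is good. The knob is at lean about -0.21. Next I approach behind its near face with the fingers shut.

>>> {"api": "jog_arm", "payload": {
  "steps": [
    [[0.0173,0.0322,0],[0,0,-2.45],0],
    [[0.0173,0.0322,0],[0,0,-2.45],0],
    [[0.0173,0.0322,0],[0,0,-2.45],0],
    [[0.0173,0.0322,0],[0,0,-2.45],0],
    [[0.0173,0.0322,0],[0,0,-2.45],0],
    [[0.0173,0.0322,0],[0,0,-2.45],0],
    [[0.0173,0.0322,0],[0,0,-2.45],0],
    [[0.0173,0.0322,0],[0,0,-2.45],0]
  ]
}}

```text
time_s: 0.77
tcp_pos: [0.3389, -0.2796, 0.2501]
orientation: [-3.141, 0.0, 0.011]
ft_force: [0.9, 0.1, -0.4]
grip_width: -0.003
```

>>> {"api": "jog_arm", "payload": {
  "steps": [
    [[0.017,0.0322,0],[0,0,-2.45],0],
    [[0.017,0.0322,0],[0,0,-2.45],0],
    [[0.017,0.0322,0],[0,0,-2.45],0],
    [[0.017,0.0322,0],[0,0,-2.45],0],
    [[0.017,0.0322,0],[0,0,-2.45],0],
    [[0.017,0.0322,0],[0,0,-2.45],0],
    [[0.017,0.0322,0],[0,0,-2.45],0],
    [[0.017,0.0322,0],[0,0,-2.45],0]
  ]
}}

```text
time_s: 1.43
tcp_pos: [0.475, -0.022, 0.2501]
orientation: [3.141, 0.0, -0.33]
ft_force: [1.1, -0.7, -0.3]
grip_width: 0.003
```

>>> {"api": "jog_arm", "payload": {
  "steps": [
    [[0,0,-0.018],[0,0,0],0],
    [[0,0,-0.018],[0,0,0],0],
    [[0,0,-0.017],[0,0,0],0],
    [[0,0,0],[0,0,0],0],
    [[0,0,0],[0,0,0],0]
  ]
}}

```text
time_s: 1.85
tcp_pos: [0.4741, -0.0237, 0.1967]
orientation: [3.141, 0.002, -0.328]
ft_force: [0.2, 0.4, -0.5]
grip_width: 0.003
```

```bash
cat >> h.py <<'E'
O=np.array([.560,-.0518]); Y=-.328; ex=np.array([np.cos(Y),np.sin(Y)]); ey=np.array([-ex[1],ex[0]])
def rep():
    s=get_state(); d=s['tcp_pos'][:2]-O; f=s['ft_force']; print('t',s['time_s'],'gb',(d@ex).round(4),(d@ey).round(4),'tcp',s['tcp_pos'].round(4),'rpy',s['orientation'].round(3),'F gb',(f[:2]@ex).round(1),(f[:2]@ey).round(1),f[2].round(1),'w',round(s['grip_width'],3))
def crops(f,S=160):
    o=[]
    for n in('top','scene'):
        im=snap(n,f+n)['img'][:,:,::-1]; x,y=proj(n,[*O,.15])[0].astype(int)-S//2; print(n,'origin',x,y,'scale',400/S)
        o.append(cv2.resize(im[y:y+S,x:x+S],(400,400),interpolation=cv2.INTER_CUBIC))
    cv2.imwrite(f'pics/{f}.png',np.hstack(o))
E
python3 -c "
from h import *
rep();crops('a')"
```

```text
t 1.85 gb -0.0904 -0.0011 tcp [ 0.4741 -0.0237  0.1967] rpy [ 3.141e+00  2.000e-03 -3.280e-01] F gb 0.0 0.5 -0.5 w 0.003
top origin 290 181 scale 2.5
scene origin 183 170 scale 2.5
```

View pics/a.png

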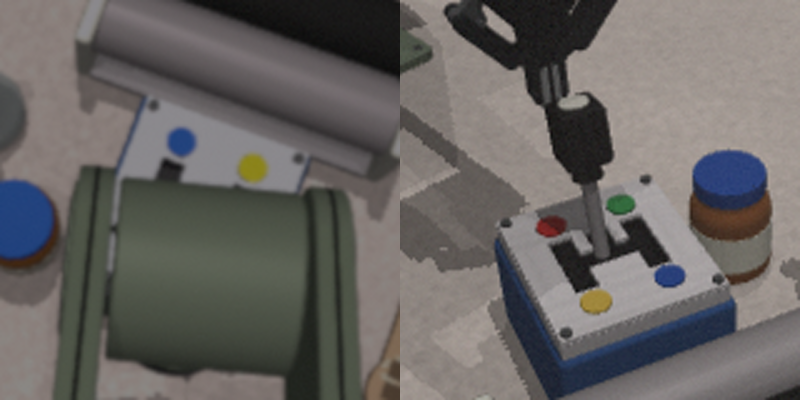

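The shut fingers stand just behind the near face, in line with the knob; the wrist hides the top view. I push along gearbox +x.

>>> {"api": "jog_arm", "payload": {
  "steps": [
    [[0.0076,-0.0026,0],[0,0,0],0],
    [[0.0076,-0.0026,0],[0,0,0],0],
    [[0.0076,-0.0026,0],[0,0,0],0],
    [[0.0076,-0.0026,0],[0,0,0],0],
    [[0.0076,-0.0026,0],[0,0,0],0],
    [[0.0076,-0.0026,0],[0,0,0],0],
    [[0,0,0],[0,0,0],0]
  ]
}}

```text
time_s: 2.53
tcp_pos: [0.5221, -0.04, 0.1972]
orientation: [3.142, -0.001, -0.329]
ft_force: [-2.4, -0.1, 1.5]
grip_width: -0.001
```

>>> {"api": "jog_arm", "payload": {
  "steps": [
    [[0.0038,-0.0013,0],[0,0,0],0],
    [[0.0038,-0.0013,0],[0,0,0],0],
    [[0,0,0],[0,0,0],0]
  ]
}}

```text
time_s: 2.78
tcp_pos: [0.5285, -0.0422, 0.1972]
orientation: [3.141, -0.0, -0.328]
ft_force: [-0.5, 1.5, 0.3]
grip_width: -0.002
```

```bash
python3 -c "
from h import *
rep()"
```

```text
t 2.7833 gb -0.0329 -0.0011 tcp [ 0.5285 -0.0422  0.1972] rpy [ 3.141 -0.    -0.328] F gb -0.9 1.3 0.3 w -0.002
```

>>> {"api": "jog_arm", "payload": {
  "steps": [
    [[0.0028,-0.001,0],[0,0,0],0],
    [[0.0028,-0.001,0],[0,0,0],0],
    [[0,0,0],[0,0,0],0]
  ]
}}

```text
time_s: 3.03
tcp_pos: [0.5339, -0.0441, 0.1974]
orientation: [3.141, -0.0, -0.328]
ft_force: [-1.6, 0.8, 1.3]
grip_width: -0.0
```

>>> {"api": "jog_arm", "payload": {
  "steps": [
    [[0.0028,-0.001,0],[0,0,0],0],
    [[0,0,0],[0,0,0],0]
  ]
}}

```text
time_s: 3.2
tcp_pos: [0.5367, -0.0451, 0.1974]
orientation: [3.142, -0.0, -0.328]
ft_force: [-1.9, 0.5, 1.2]
grip_width: 0.003
```

```bash
python3 -c "
from h import *
rep();crops('b')
im=cv2.imread('pics/bscene.png')[190:300,205:315]; cv2.imwrite('pics/b2.png',cv2.resize(im,(550,550),interpolation=cv2.INTER_CUBIC))"
```

```text
t 3.2 gb -0.0243 -0.0012 tcp [ 0.5367 -0.0451  0.1974] rpy [ 3.142 -0.    -0.328] F gb -1.9 -0.1 1.2 w 0.003
top origin 290 181 scale 2.5
scene origin 183 170 scale 2.5
```

View pics/b2.png

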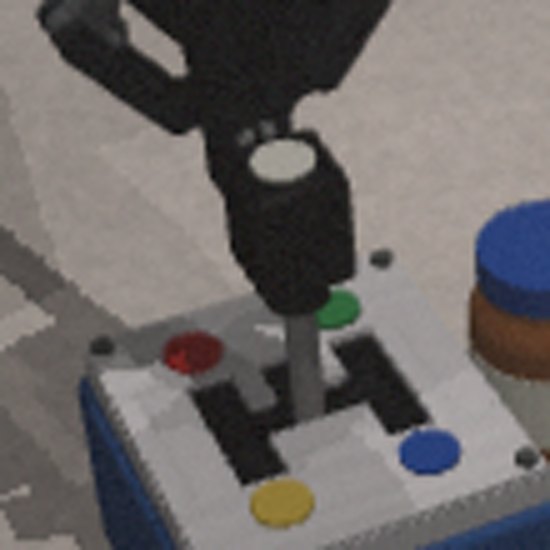

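The stem is nearly in the channel: the white spot is at scene (261.6, 222). I locate it with its known height and push on to the stop.

>>> {"api": "jog_arm", "payload": {
  "steps": [
    [[0.0028,-0.001,0],[0,0,0],0],
    [[0.0019,-0.0006,0],[0,0,0],0],
    [[0,0,0],[0,0,0],0],
    [[0,0,0],[0,0,0],0]
  ]
}}

```text
time_s: 3.63
tcp_pos: [0.5396, -0.0462, 0.1974]
orientation: [3.141, 0.004, -0.329]
ft_force: [-6.1, 1.5, 5.5]
grip_width: 0.0
```

```bash
cat >> h.py <<'E'
def spot(lo=(195,175),sz=(130,130)):
    im=camera('scene')['img'].astype(int); s=im[lo[1]:lo[1]+sz[1],lo[0]:lo[0]+sz[0]]
    return im
E
python3 -c "
from h import *
rep(); X=onz('scene',(261.6,222),.213)[0]; print(X,(X[:2]-O)@ex,(X[:2]-O)@ey)
im=snap('scene','c')['img']; print(im[222,262],im[205,235])"
```

```text
t 3.6333 gb -0.0211 -0.0013 tcp [ 0.5396 -0.0462  0.1974] rpy [ 3.141  0.004 -0.329] F gb -6.3 -0.6 5.5 w 0.0
[ 0.56328848 -0.05206994  0.213     ] 0.003200127878337777 0.0008038356565158597
[160 156 150] [31 29 28]
```

It has reached the far edge: the force rose to 6 N, and the knob is about 5 mm past middle. Now I back off, go round to the right side and turn the tool 90° so its narrow side faces along the push.

>>> {"api": "jog_arm", "payload": {
  "steps": [
    [[-0.017,0.0058,0],[0,0,0],0],
    [[-0.017,0.0058,0],[0,0,0],0],
    [[-0.0053,-0.0156,0],[0,0,6.43],0],
    [[-0.0053,-0.0156,0],[0,0,6.43],0],
    [[-0.0053,-0.0156,0],[0,0,6.43],0],
    [[-0.0053,-0.0156,0],[0,0,6.43],0],
    [[0,0,0],[0,0,6.43],0],
    [[0,0,0],[0,0,6.43],0]
  ]
}}

```text
time_s: 4.35
tcp_pos: [0.4866, -0.0985, 0.1975]
orientation: [3.14, -0.002, 0.349]
ft_force: [0.4, 1.2, 0.8]
grip_width: -0.002
```

>>> {"api": "jog_arm", "payload": {
  "steps": [
    [[0.0098,-0.0033,-0.001],[0,0,6.43],0],
    [[0.0098,-0.0033,-0.001],[0,0,6.43],0],
    [[0.0098,-0.0033,-0.001],[0,0,6.43],0],
    [[0.0098,-0.0033,-0.001],[0,0,6.43],0],
    [[0.0098,-0.0033,-0.001],[0,0,6.43],0],
    [[0.0098,-0.0033,-0.001],[0,0,6.43],0],
    [[0,0,0],[0,0,6.43],0],
    [[0,0,0],[0,0,6.43],0]
  ]
}}

```text
time_s: 5.02
tcp_pos: [0.5462, -0.1177, 0.1911]
orientation: [3.139, -0.0, 1.248]
ft_force: [-0.5, -0.0, -0.5]
grip_width: 0.003
```

>>> {"api": "jog_arm", "payload": {
  "steps": [
    [[0,0,0],[0,0,0],0],
    [[0,0,0],[0,0,0],0]
  ]
}}

```text
time_s: 5.18
tcp_pos: [0.5452, -0.1174, 0.1913]
orientation: [3.14, -0.0, 1.24]
ft_force: [-0.3, -0.5, 0.2]
grip_width: -0.001
```

```bash
python3 -c "
from h import *
rep();crops('d')"
```

```text
t 5.1833 gb 0.0071 -0.0669 tcp [ 0.5452 -0.1174  0.1913] rpy [ 3.14 -0.    1.24] F gb -0.1 -0.6 0.2 w -0.001
top origin 290 181 scale 2.5
scene origin 183 170 scale 2.5
```

View pics/d.png

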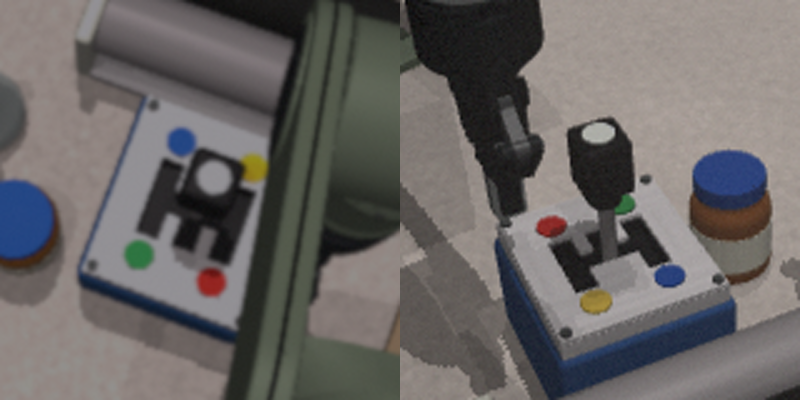

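The knob is clear in the channel: white spot at top-view (376,252), scene (262,223), and the finger to its right is in line. I push along gearbox +y.

>>> {"api": "jog_arm", "payload": {
  "steps": [
    [[0.0027,0.008,0],[0,0,0],0],
    [[0.0027,0.008,0],[0,0,0],0],
    [[0.0027,0.008,0],[0,0,0],0],
    [[0.0027,0.008,0],[0,0,0],0],
    [[0.0027,0.008,0],[0,0,0],0],
    [[0.0027,0.008,0],[0,0,0],0],
    [[0.0027,0.008,0],[0,0,0],0],
    [[0.0027,0.008,0],[0,0,0],0]
  ]
}}

```text
time_s: 5.95
tcp_pos: [0.5666, -0.0527, 0.1916]
orientation: [3.141, 0.001, 1.243]
ft_force: [0.1, -2.3, 0.1]
grip_width: 0.002
```

>>> {"api": "jog_arm", "payload": {
  "steps": [
    [[0.0019,0.0057,0],[0,0,0],0],
    [[0.0019,0.0057,0],[0,0,0],0],
    [[0,0,0],[0,0,0],0]
  ]
}}

```text
time_s: 6.2
tcp_pos: [0.5703, -0.0405, 0.191]
orientation: [-3.141, -0.001, 1.244]
ft_force: [-0.1, -1.0, 0.1]
grip_width: -0.004
```

```bash
python3 -c "
from h import *
rep();crops('e')"
```

```text
t 6.2 gb 0.0061 0.014 tcp [ 0.5703 -0.0405  0.191 ] rpy [-3.141e+00 -1.000e-03  1.244e+00] F gb 0.3 -1.0 0.1 w -0.004
top origin 290 181 scale 2.5
scene origin 183 170 scale 2.5
```

View pics/e.png

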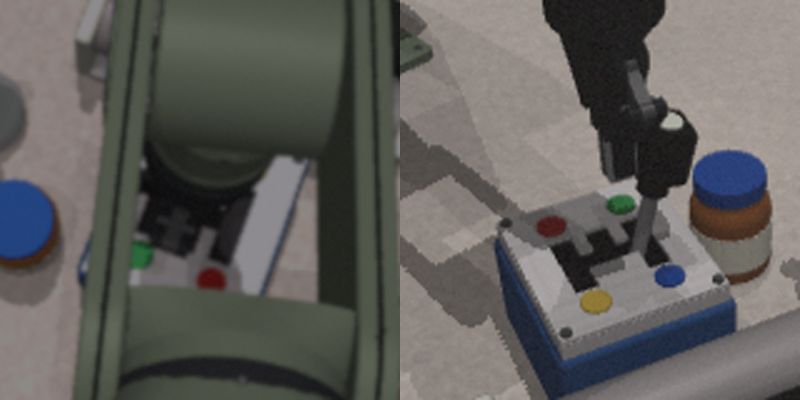

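The stem is almost at the left slots' line; the spot is at scene (292,218). I continue to the stop.

>>> {"api": "jog_arm", "payload": {
  "steps": [
    [[0.001,0.0028,0],[0,0,0],0],
    [[0.001,0.0028,0],[0,0,0],0],
    [[0,0,0],[0,0,0],0],
    [[0,0,0],[0,0,0],0]
  ]
}}

```text
time_s: 6.63
tcp_pos: [0.5718, -0.0362, 0.1912]
orientation: [-3.141, 0.0, 1.243]
ft_force: [-0.0, -1.8, -0.6]
grip_width: -0.0
```

>>> {"api": "jog_arm", "payload": {
  "steps": [
    [[0.001,0.0028,0],[0,0,0],0],
    [[0,0,0],[0,0,0],0],
    [[0,0,0],[0,0,0],0]
  ]
}}

```text
time_s: 6.88
tcp_pos: [0.573, -0.0333, 0.1913]
orientation: [-3.141, -0.0, 1.243]
ft_force: [-1.1, -2.1, -0.9]
grip_width: 0.001
```

>>> {"api": "jog_arm", "payload": {
  "steps": [
    [[0.001,0.0028,0],[0,0,0],0],
    [[0,0,0],[0,0,0],0],
    [[0,0,0],[0,0,0],0]
  ]
}}

```text
time_s: 7.13
tcp_pos: [0.5741, -0.0304, 0.1914]
orientation: [3.141, -0.0, 1.243]
ft_force: [-1.6, -0.8, -0.0]
grip_width: 0.001
```

>>> {"api": "jog_arm", "payload": {
  "steps": [
    [[0.0006,0.0019,0],[0,0,0],0],
    [[0,0,0],[0,0,0],0],
    [[0,0,0],[0,0,0],0]
  ]
}}

```text
time_s: 7.38
tcp_pos: [0.5746, -0.0287, 0.1914]
orientation: [3.141, 0.0, 1.243]
ft_force: [-0.3, -1.4, -0.8]
grip_width: 0.003
```

```bash
python3 -c "
from h import *
rep();crops('f')
im=cv2.imread('pics/fscene.png')[190:300,225:335]; cv2.imwrite('pics/f2.png',cv2.resize(im,(550,550),interpolation=cv2.INTER_CUBIC))"
```

```text
t 7.3833 gb 0.0064 0.0266 tcp [ 0.5746 -0.0287  0.1914] rpy [3.141 0.    1.243] F gb 0.2 -1.4 -0.8 w 0.003
top origin 290 181 scale 2.5
scene origin 183 170 scale 2.5
```

View pics/f2.png

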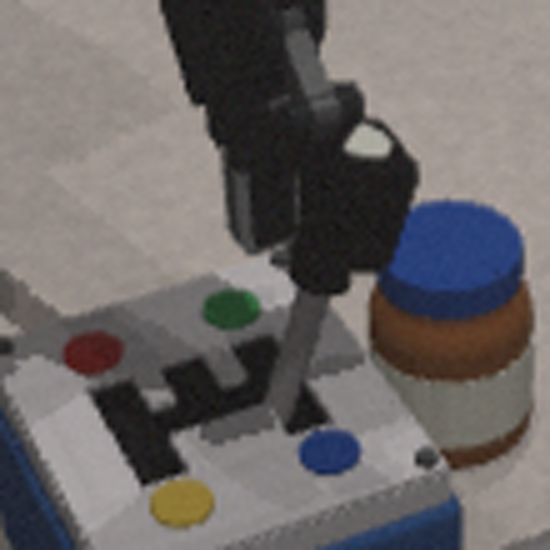

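The spot is at scene (299,218), and the stem still has a few mm to go before it is in line with the blue slot. I push further in small steps.

>>> {"api": "jog_arm", "payload": {
  "steps": [
    [[0.001,0.0028,0],[0,0,0],0],
    [[0,0,0],[0,0,0],0],
    [[0,0,0],[0,0,0],0]
  ]
}}

```text
time_s: 7.73
tcp_pos: [0.5752, -0.0269, 0.1912]
orientation: [-3.141, 0.003, 1.243]
ft_force: [-1.9, -5.5, -0.0]
grip_width: 0.002
```

>>> {"api": "jog_arm", "payload": {
  "steps": [
    [[0.001,0.0028,0],[0,0,0],0],
    [[0,0,0],[0,0,0],0],
    [[0,0,0],[0,0,0],0]
  ]
}}

```text
time_s: 7.98
tcp_pos: [0.5755, -0.0259, 0.191]
orientation: [-3.141, 0.007, 1.244]
ft_force: [-3.3, -11.0, 0.2]
grip_width: -0.002
```

```bash
python3 -c "
from h import *
rep()
for l in (.2,.25,.3): X=onz('scene',(299,218),.012+.201*np.cos(l))[0]; print(l,(X[:2]-O)@ex,(X[:2]-O)@ey,.201*np.sin(l))"
```

```text
t 7.9833 gb 0.0063 0.0295 tcp [ 0.5755 -0.0259  0.191 ] rpy [-3.141  0.007  1.244] F gb 0.4 -11.5 0.2 w -0.002
0.2 0.01738426757413246 0.06302876530104744 0.039932535489807304
0.25 0.014523571415987157 0.06435217933083011 0.049728195810159116
0.3 0.011041764479223226 0.06596293136263452 0.05939956153892925
```

The force rose to 11 N with no more travel, so the lever is at the cross stop, in line with the slots. Now I back off and go round to the near face, turning the tool back.

>>> {"api": "jog_arm", "payload": {
  "steps": [
    [[-0.0042,-0.0123,0],[0,0,0],0],
    [[-0.0042,-0.0123,0],[0,0,0],0],
    [[-0.0042,-0.0123,0],[0,0,0],0],
    [[-0.0125,0.0043,0],[0,0,-6.43],0],
    [[-0.0125,0.0043,0],[0,0,-6.43],0],
    [[-0.0125,0.0043,0],[0,0,-6.43],0],
    [[-0.0125,0.0043,0],[0,0,-6.43],0],
    [[-0.0125,0.0043,0],[0,0,-6.43],0]
  ]
}}

```text
time_s: 8.65
tcp_pos: [0.5009, -0.0388, 0.1915]
orientation: [-3.142, -0.001, 0.675]
ft_force: [-1.5, 0.2, 0.4]
grip_width: 0.001
```

>>> {"api": "jog_arm", "payload": {
  "steps": [
    [[0.0035,0.0102,-0.001],[0,0,-6.43],0],
    [[0.0035,0.0102,-0.001],[0,0,-6.43],0],
    [[0.0035,0.0102,-0.001],[0,0,-6.43],0],
    [[0.0035,0.0102,-0.001],[0,0,-6.43],0],
    [[0.0035,0.0102,-0.001],[0,0,-6.43],0],
    [[0.0035,0.0102,0],[0,0,-6.43],0],
    [[0,0,0],[0,0,-6.43],0],
    [[0,0,0],[0,0,-6.43],0]
  ]
}}

```text
time_s: 9.32
tcp_pos: [0.5227, 0.0229, 0.1865]
orientation: [-3.14, -0.001, -0.222]
ft_force: [0.2, -0.1, 0.1]
grip_width: -0.004
```

>>> {"api": "jog_arm", "payload": {
  "steps": [
    [[0,0,0],[0,0,-6.43],0],
    [[0,0,0],[0,0,0],0],
    [[0,0,0],[0,0,0],0]
  ]
}}

```text
time_s: 9.57
tcp_pos: [0.5225, 0.0224, 0.1865]
orientation: [-3.141, -0.0, -0.326]
ft_force: [0.5, 0.1, 0.4]
grip_width: 0.004
```

```bash
python3 -c "
from h import *
rep();crops('g')"
```

```text
t 9.5667 gb -0.0594 0.0581 tcp [0.5225 0.0224 0.1865] rpy [-3.141 -0.    -0.326] F gb 0.4 0.2 0.4 w 0.004
top origin 290 181 scale 2.5
scene origin 183 170 scale 2.5
```

View pics/g.png

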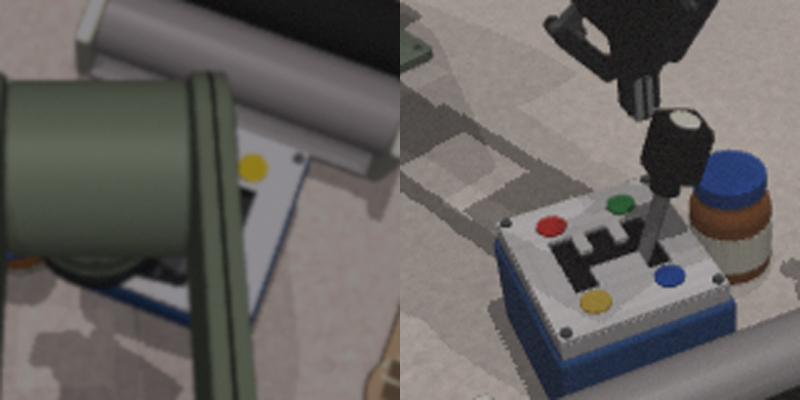

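The lever is in line with the blue slot (spot at scene (457,218)/crop right), and the finger is behind its near face. Final push along gearbox +x.

>>> {"api": "jog_arm", "payload": {
  "steps": [
    [[0.0066,-0.0023,0],[0,0,0],0],
    [[0.0066,-0.0023,0],[0,0,0],0],
    [[0.0066,-0.0023,0],[0,0,0],0],
    [[0.0066,-0.0023,0],[0,0,0],0],
    [[0.0066,-0.0023,0],[0,0,0],0],
    [[0.0066,-0.0023,0],[0,0,0],0],
    [[0.0066,-0.0023,0],[0,0,0],0],
    [[0.0066,-0.0023,0],[0,0,0],0]
  ]
}}

```text
time_s: 10.33
tcp_pos: [0.5754, 0.0043, 0.1863]
orientation: [3.141, 0.002, -0.328]
ft_force: [-2.3, 1.2, 1.5]
grip_width: -0.002
```

>>> {"api": "jog_arm", "payload": {
  "steps": [
    [[0.0038,-0.0013,0],[0,0,0],0],
    [[0.0038,-0.0013,0],[0,0,0],0],
    [[0.0038,-0.0013,0],[0,0,0],0],
    [[0,0,0],[0,0,0],0]
  ]
}}

```text
time_s: 10.67
tcp_pos: [0.5871, 0.0001, 0.1859]
orientation: [3.141, 0.0, -0.328]
ft_force: [-2.0, 0.6, -1.2]
grip_width: 0.0
```

>>> {"api": "jog_arm", "payload": {
  "steps": [
    [[0.0028,-0.001,0],[0,0,0],0],
    [[0.0028,-0.001,0],[0,0,0],0],
    [[0,0,0],[0,0,0],0],
    [[0,0,0],[0,0,0],0]
  ]
}}

```text
time_s: 11.0
tcp_pos: [0.5925, -0.0016, 0.1863]
orientation: [3.142, -0.0, -0.328]
ft_force: [-2.1, -0.1, -0.2]
grip_width: 0.005
```

>>> {"api": "jog_arm", "payload": {
  "steps": [
    [[0.0028,-0.001,0],[0,0,0],0],
    [[0,0,0],[0,0,0],0],
    [[0,0,0],[0,0,0],0]
  ]
}}

```text
time_s: 11.25
tcp_pos: [0.5938, -0.0021, 0.1861]
orientation: [3.141, 0.004, -0.329]
ft_force: [-4.3, 2.6, 0.3]
grip_width: 0.0
```

>>> {"api": "jog_arm", "payload": {
  "steps": [
    [[0.0028,-0.001,0],[0,0,0],0],
    [[0,0,0],[0,0,0],0],
    [[0,0,0],[0,0,0],0]
  ]
}}

```text
time_s: 11.5
tcp_pos: [0.5946, -0.0024, 0.1859]
orientation: [3.141, 0.009, -0.329]
ft_force: [-10.5, 4.6, 3.8]
grip_width: -0.001
```

>>> {"api": "jog_arm", "payload": {
  "steps": [
    [[0.0028,-0.001,0],[0,0,0],0],
    [[0,0,0],[0,0,0],0],
    [[0,0,0],[0,0,0],0]
  ]
}}

```text
time_s: 11.75
tcp_pos: [0.5953, -0.0026, 0.1858]
orientation: [3.141, 0.014, -0.329]
ft_force: [-14.1, 5.6, 5.4]
grip_width: 0.002
```

The lever is at the stop: 15 N and no further travel. I back straight off, rise, and move well clear so the top camera can see.

>>> {"api": "jog_arm", "payload": {
  "steps": [
    [[-0.019,0.0065,0],[0,0,0],0],
    [[-0.019,0.0065,0],[0,0,0],0],
    [[-0.019,0.0065,0],[0,0,0],0],
    [[-0.02,0,0.025],[0,0,0],0],
    [[-0.02,0,0.025],[0,0,0],0],
    [[-0.03,-0.02,0.01],[0,0,0],0],
    [[-0.03,-0.02,0],[0,0,0],0],
    [[-0.02,-0.03,0],[0,0,0],0]
  ]
}}

```text
time_s: 12.42
tcp_pos: [0.4228, -0.0548, 0.2479]
orientation: [-3.141, -0.004, -0.325]
ft_force: [0.8, -0.4, -0.4]
grip_width: -0.002
```

>>> {"api": "jog_arm", "payload": {
  "steps": [
    [[0,-0.035,0],[0,0,0],0],
    [[0,-0.035,0],[0,0,0],0],
    [[0,-0.035,0],[0,0,0],0],
    [[0,-0.035,0],[0,0,0],0],
    [[0,-0.035,0],[0,0,0],0],
    [[0,-0.035,0],[0,0,0],0],
    [[0,0,0],[0,0,0],0],
    [[0,0,0],[0,0,0],0]
  ]
}}

```text
time_s: 13.08
tcp_pos: [0.4242, -0.267, 0.2466]
orientation: [3.141, -0.002, -0.331]
ft_force: [0.5, 0.1, -1.4]
grip_width: -0.005
```

```bash
python3 -c "
from h import *
rep();crops('k')"
```

```text
t 13.0833 gb -0.0592 -0.2475 tcp [ 0.4242 -0.267   0.2466] rpy [ 3.141e+00 -2.000e-03 -3.310e-01] F gb 0.4 0.2 -1.4 w -0.005
top origin 290 181 scale 2.5
scene origin 183 170 scale 2.5
```

View pics/k.png

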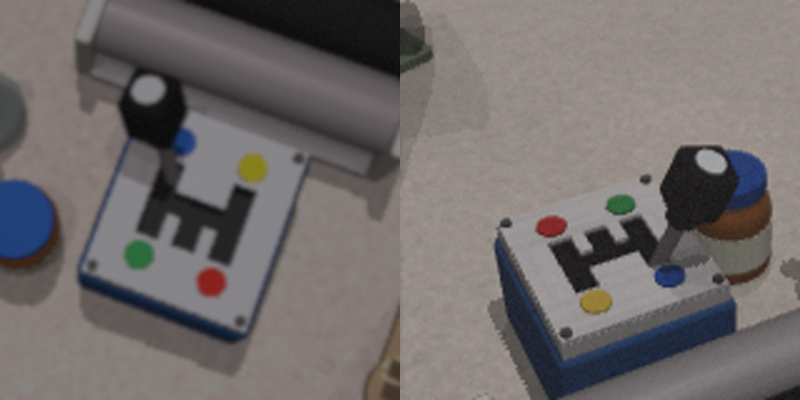

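The lever stands in the blue slot: spot at top (349,217), scene (308,235). I check it numerically, and check that the loose things haven't moved.

```bash
python3 -c "
from h import *
X=tri((307.8,234.8),(349.2,217))[0]; d=X[:2]-O; print('spot gb',d@ex,d@ey,X[2],'expected',.201*44/178,.201*55/178,.012+.201*164/178)
a,b=[cv2.imread(f'pics/{f}top.png').astype(int) if f!='1' else cv2.imread('pics/top1.png').astype(int) for f in('1','k')]
for n,(x,y,w,h) in dict(flask=(260,195,45,52),jar=(275,248,44,45),sole=(435,235,70,125)).items():
    A=a[y-4:y+h+4,x-4:x+w+4].astype('uint8');T=b[y:y+h,x:x+w].astype('uint8'); r=cv2.minMaxLoc(cv2.matchTemplate(A,T,cv2.TM_CCOEFF_NORMED)); print(n,r[1],r[3],'expect (4,4)')
"
```

```text
spot gb 0.05184708544126735 0.060656152806236374 0.19690096709024482 expected 0.049685393258426976 0.06210674157303372 0.19719101123595506
flask 0.9995309114456177 (4, 4) expect (4,4)
jar 0.9995769262313843 (4, 4) expect (4,4)
sole 0.7831743359565735 (4, 4) expect (4,4)
```

```bash
python3 -c "
from station import *
print(close_job())"
```

```text
the job is handed in; nothing more can be done
None
```

The feed lever is home in the blue slot (far left), and I handed the job in at about 13 s. With the fingers shut, I pushed the knob out of the park notch to the channel's far edge (6 N). I then pushed it left to the cross stop (11 N), and forward into the slot until it stopped at about 15 N.

- **Lever position:** after backing the arm off, the spot on the knob measured x = 51.8, y = 60.7 mm in gearbox axes, at height 196.9 mm. Fully home should give 49.7, 62.1 and 197.2 mm, so it agrees to about 2 mm.
- **Other slots:** none of the pictures showed the stem in another marked slot.
- **Flask and jar:** neither shifted in the top view (image match above 0.999).
- **Sole:** it also showed no shift, but the match was weaker (0.78). I think the parked arm or its shadow caused that, but I did not look at it separately.

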